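# Seat a forming stake in the bench holder and prove its detent by a measured pull

## Task

Take the polished domed steel stake from the wooden rack, set its shank in the bore of the green bench holder and press it straight down, without slamming, until it clicks and its collar is fully home on the holder. Then prove that the detent has caught before anyone hammers on it: keep hold of the stake and pull straight up with slowly rising force until it carries about 15 N beyond the stake's own weight (20 N is too much), keep that pull on for a second, ease it back home and let go. Leave the other stakes, the hammer and the dish of pearls as they are.

Things in the scene. Friction and masses are not known exactly. Their poses are not given: they have to be found in the camera images.
- dome_stake: Stake to seat: polished bright steel, round, mushroom-domed, 0.31 kg within a fifth. Origin: centre of the collar's underside; z up out of the dome. Heights above it in mm: collar 36 dia. 0-6, waist 22 dia. 11-19, head 36 dia. 24-34, dome up to 45. Starts upright in one of the three rack holes, its collar on the rack's top, 62 above the bench.
- stake_grip (a point): On the dome stake's axis, 26 mm above its origin: with the finger pads centred here they pinch collar and head together (36 mm across) and the fingertips stay clear of the face below.
- stake_foot (a point): Lower end of the dome stake's shank, 56 mm below its origin. The shank is 22 dia.; its lowest 22 mm taper to 11 dia. at the foot as a lead-in. A groove with sloped flanks runs round it (centre 20 mm below the collar, 11 dia. at its bottom).
- holder: Green steel stake holder bolted to the bench (fixed): dark foot plate 130 by 130 by 12 mm, on it a block 66 by 66 by 60; origin at the underside's centre, z up, top 72 above the bench. An upright through bore 24 dia. opens in the middle of the top. Four brass spring plungers enter from its sides, 51 above the bench and 51 out from the axis.
- holder_seat (a point): Centre of the bore's mouth in the holder's top face. The stake is home when its origin (collar underside) is here. Pushing the shank past the sprung plunger noses takes 8 to 13 N in all, the stake's weight included; about 6 mm above home they start to snap into the groove and draw the collar down on to the top with up to 14 N.
- detent: The four sprung plungers in the holder; origin on the bore's axis, 20.6 mm below the mouth. Pulling the seated stake up: it hardly moves until about 6 N beyond its weight, then yields about 1 mm for each 10 to 13 N and jumps out at 22 to 25 N. Eased, it draws itself home. The noses bear on the sloped flank with 1.1 to 1.25 times the pull.
- rack: Fixed block of pale wood 74 (x) by 222 (y) by 62 high, origin at its underside's centre, with three upright holes 25 dia. in a row along its y axis, 74 apart, the middle one at its centre. Each holds one stake.
- flat_stake: Bystander: dark steel stake with a flat 44 dia. face, standing in the rack; origin at the centre of its collar's underside, top 38 above it.
- ball_stake: Bystander: white nylon stake with a 32 dia. ball head, standing in the rack; origin at the centre of its collar's underside, top 46 above it.
- hammer: Bystander: small hammer lying on the bench beyond the holder, 240 long; origin under its middle, handle to its -x.
- pearl_dish: Bystander: white ceramic dish with pearls, 100 dia., 20 high, on the bench near the robot; origin at its underside's centre.
Things that resemble listed ones, but are neither listed nor needed, are in the scene too. Leave any turquoise look-alike of the dome_stake alone.

How it is judged:
On the way, in this order (a step that is already met when the one before it is completed fails the run):
1. the domed stake is home in the holder: collar down on the top face (within 0.6 mm), upright (z of dome_stake in the frame of holder_seat between -0.003 and 0.0006 m and horizontal distance between dome_stake and holder_seat below 0.003 m and angle between the z axis of dome_stake and the z axis of holder, either way round below 0.06 rad), for 0.2 s.
2. still caught by the detent, it is pulled upward: it carries at least about 11 N beyond its weight and has yielded 0.6 to 3 mm, for half a second (contact force between dome_stake and detent above 12.5 N and z of dome_stake in the frame of holder_seat between 0.0006 and 0.003 m and horizontal distance between dome_stake and holder_seat below 0.003 m), for 0.5 s.
At the end, for the whole second after the job is handed in: The domed stake stands in the holder, collar down on the top face (within 0.6 mm), within 3 mm of the bore's axis and 0.06 rad of upright, at rest and let go (all of step 1 and contact force between dome_stake and the fingers below 0.1 N and linear speed of dome_stake below 0.02 m/s); the robot touches nothing.
It fails at once if the seated stake is pulled with more than about 21 N beyond its weight (contact force between dome_stake and detent above 24.5 N and z of dome_stake in the frame of holder_seat between 0.0006 and 0.0026 m and horizontal distance between dome_stake and holder_seat below 0.003 m).
It fails at once if the stake is slammed or forced into the holder with more than about 50 N (contact force between dome_stake and holder above 60 N).
It fails at once if another stake, the hammer or the dish of pearls is moved by more than 15 mm (distance of any of flat_stake, ball_stake, hammer, pearl_dish from where it was at the start of the episode above 0.015 m).
It fails at once if another stake is lifted or tipped (angle between any of flat_stake, ball_stake's own z axis and vertical above 0.2 rad).
It also fails if it takes over 70 s, if anything falls off the work surface, if the arm or the gripper's body presses on something with over 40 N, if the wrist force passes 120 N, or if a joint passes its speed limit or range.

## Robot

A 6-joint arm with a two-finger parallel gripper is mounted at the origin on the work surface. World frame = base frame: x ahead of the robot, y to its left, z up, the work surface at z = 0. Lengths are in m, angles in rad, forces in N, time in s.
With the tool pointing down it reaches from about 0.375 to 0.9 m from the base axis. Payload 3.1 kg.
Tool frame: the origin (TCP) lies at the centre of the arm's flange, where the gripper is bolted on; the fingertips stand robot.tip_extent ahead of it and the grasp point (between the pads) lies 164 mm ahead of it (robot.tip_extent is the distance from the TCP to the fingertips, in m); z points along the fingers, y is the line along which they close (so a half turn about z gives the same grasp; the last joint's range is limited). The gripper opens to 87 mm and grips with 3 to 60 N. Pads are 19 mm wide; open, the fingers measure 117 mm over their backs; the gripper's body (75 mm by 190 mm) begins 51 mm behind the grasp point.
Start: joints at [-0.178, 0.527, 1.433, -0, 1.181, -0.178], TCP at [0.625, 0, 0.405] pointing down, gripper open.
Joint ranges: [-3.08, 3.08], [-0.75, 2.2], [0.22, 2.44], [-1.43, 4.57], [0, 2.65], [-2.85, 2.85]. Speed limits (rad/s): [2.79, 2.79, 3.14, 3.14, 3.14, 3.14].

## Interface

Orientations are given as a unit quaternion [x, y, z, w].
In Python, from rig import get_obs, camera, hand_in, cut_out, robot gives the robot as it stands.
- The arm moves only by the tool step_arm, never from a script. Its argument "rows" is a list of rows, each a list of 6 numbers: the shift along the world's x, y, z in m, then the turn, a rotation vector about the world's x, y, z in degrees. A call has 1 to 12 rows; each row shifts and turns the commanded pose from where the row before left it; what a row does not reach is not made up. A row lasts 1/8 s, in which the tool goes at most 62.5 mm and 10.7 degrees, less where a joint would pass 70% of its speed; a pose out of reach is approached as far as the arm can. A call is refused whole if a number of a shift passes 0.0625 or a number of a turn 10.7, either way. A call with a gripper value outside its range is refused whole. "jaw" is the finger opening in m, from 0 to 0.087, set as the call begins (left out, the last holds). The fingers move at their own pace and stop on an object; "squeeze" is the grip in N (left out, the last holds). Time passes only in rows, so rows that do not move let the fingers close. It gives the time, the measured TCP pose, the force, the opening and the grip force at its end, in the units of the state.
- get_obs(): the state, without advancing time (a new reading comes with each control period).
- camera(name): name is "scene" or "side" or "wrist"; returns a dict with "pixels" (384x512x3 uint8, blue, green, red), "depth" (384x512 float32, m along the optical axis (not along the pixel's ray), 0 where there is no reading), "fov_y" (degrees; the focal length in pixels is half the picture's height over the tangent of half this angle, whatever the lens; pixels are square), "cx", "cy" (the principal point, pixels), "k1" (the pictures are not rectified: a ray, as slopes to the right and down, at radius r is drawn at 1 + k1 r^2 times it, then the intrinsics apply), "extrinsics" (4x4, takes a point from camera to world coordinates); the wrist camera has in their place "mount" (4x4, takes a point from camera to tool coordinates, whose origin is the TCP and whose axes are the flange's). Camera axes: x right, y up, looking along -z (the intrinsics and any distortion apply to the point x, -y, -z); pixel columns grow to the right and rows downward; lengths in m; the calibration is good to about 2 mm. A picture is of the moment at which its call begins: read the wrist's pose just before it.
- hand_in(): hands the job in; it is judged then, once.
Trained networks look in the newest picture that a camera, given by its name, has taken for a name from the list of things; names that differ only in an ending like _2 or _b are one class to them, and where a whole thing is asked for, a point or a joint stands for the part that bears it (a point fixed in the world has none). Each returns a list of dicts, best first, with "confidence" (0 to 1); they miss things now and then, are a little off and sometimes report something else, mostly with a low value. They report only what shows in the picture. A call takes as long as a camera call. They do not tell look-alikes from the thing itself.
- cut_out(label, camera): "region" (384x512 bool, what is visible of it) and "extent" ([centre column, centre row, width, height] in pixels, round what is visible of it).
The state is a dict: "time": time; "q": joint angles; "joint_velocities": joint speeds; "joint_torque": joint torques, N m; "position": TCP position; "tool_rot": TCP orientation; "ft_force": force on the tool from outside, world axes, zero at the start; "moment": the same for the moment, N m; "grip_width": finger opening in m; "grip_force": force on a finger pad.
Only numpy, scipy, OpenCV 4.12 (cv2) and the standard library are available. Lean on these libraries where they do the work, as an engineer would, in place of code of your own. Each camera call takes 0.05 s, during which the arm holds its last target. There are 200 camera calls.

## Working session

There is one attempt and no reset: what is moved stays moved. The work goes in short steps, Python scripts to look and compute and a tool call to move; the robot and the scene stay as the last step left them, time stands still between calls to the robot, and variables do not carry over. Pictures are saved under pics/ and viewed, at most 10 in all, crops included, and the job is handed in when it is done.

Besides the shell and the picture viewer there is one more tool, called after "Request:" by a JSON object that holds its "api" and its "payload", one argument or row to a line. step_arm: Moves the arm, as the interface text tells. Its arguments: {"type":"object","properties":{"rows":{"type":"array"},"jaw":{"type":"number"},"squeeze":{"type":"number"}},"required":["rows"]}

```bash
ls; mkdir -p pics
cat > h.py <<'E'
import numpy as np, cv2
from rig import get_obs, camera, cut_out, robot
from scipy.spatial.transform import Rotation as R
def cloud(c,obs=None):
    d=c["depth"];h,w=d.shape;f=h/2/np.tan(np.radians(c["fov_y"])/2)
    K=np.array([[f,0,c["cx"]],[0,f,c["cy"]],[0,0,1]]);u,v=np.meshgrid(np.arange(w),np.arange(h))
    s=cv2.undistortPoints(np.stack([u,v],-1).reshape(-1,1,2).astype(float),K,np.array([c["k1"],0,0,0.])).reshape(h,w,2)
    P=np.stack([s[...,0]*d,-s[...,1]*d,-d],-1)
    if "extrinsics" in c: T=np.array(c["extrinsics"])
    else:
        T=np.eye(4);T[:3,:3]=R.from_quat(obs["tool_rot"]).as_matrix();T[:3,3]=obs["position"];T=T@np.array(c["mount"])
    P=P@T[:3,:3].T+T[:3,3];P[d==0]=np.nan
    return P
E
python3 - <<'E'
from h import *
print(get_obs(),robot.tip_extent)
for n in("scene","side"):
    c=camera(n);cv2.imwrite(f"pics/{n}.png",c["pixels"]);P=cloud(c);np.save(n,P)
    print(n,np.array(c["extrinsics"])[:3,3])
    for l in("dome_stake","holder","rack","flat_stake","ball_stake"):
        for r in cut_out(l,n)[:3]:
            q=P[r["region"]];q=q[~np.isnan(q[:,0])]
            print(l,round(r["confidence"],2),np.round(r["extent"]),np.round(np.median(q,0),3) if len(q) else 0,np.round(np.percentile(q,[2,98],axis=0),3).tolist() if len(q) else 0)
E
```

```text
pics
{'time': 0.0, 'q': array([-1.78517761e-01,  5.28465083e-01,  1.43392486e+00, -2.22192922e-05,
        1.18137497e+00, -1.78520024e-01]), 'joint_velocities': array([-3.33177509e-04,  3.13686756e-05, -3.81414312e-04, -7.01591713e-04,
        2.74259326e-03, -1.18901217e-03]), 'joint_torque': array([-5.45745443e-04, -4.40045428e+01, -1.76593530e+01,  6.32597599e-02,
        5.83207863e-02, -1.53719384e-04]), 'position': array([6.24649247e-01, 7.90778098e-05, 4.03764691e-01]), 'tool_rot': array([ 7.07102574e-01,  7.07110154e-01, -6.27866266e-04, -8.86323053e-04]), 'ft_force': array([-0.22064005, -0.44833218,  0.01609788]), 'moment': array([ 0.06163331,  0.01651928, -0.02496983]), 'grip_force': 0.0, 'grip_width': 0.08722728669118315} 0.1822
scene [1.10444829 0.20108691 1.00131411]
dome_stake 0.66 [372. 238.  15.  22.] [0.57  0.34  0.088] [[0.525, 0.325, 0.0], [0.581, 0.361, 0.102]]
dome_stake 0.65 [325. 261.  11.  21.] [0.689 0.234 0.094] [[0.669, 0.219, 0.023], [0.698, 0.25, 0.103]]
dome_stake 0.49 [336. 228.  14.  14.] [0.591 0.238 0.1  ] [[0.57, 0.222, 0.065], [0.601, 0.254, 0.108
[... 689 characters left out ...]
6. 287.  20.  29.] [0.579 0.246 0.099] [[0.564, 0.214, 0.063], [0.596, 0.256, 0.109]]
dome_stake 0.79 [232. 340.  20.  32.] [0.56  0.351 0.092] [[0.543, 0.317, 0.001], [0.584, 0.36, 0.102]]
holder 0.76 [267. 154.  55.  49.] [ 0.522 -0.193  0.015] [[0.463, -0.282, 0.001], [0.588, -0.157, 0.075]]
rack 0.7 [239. 274.  65.  99.] [0.56  0.202 0.062] [[0.503, 0.069, 0.001], [0.619, 0.281, 0.067]]
rack 0.4 [250. 234.  16.  20.] [0.542 0.105 0.092] [[0.526, 0.088, 0.061], [0.558, 0.114, 0.108]]
flat_stake 0.81 [241. 259.  22.  22.] [0.561 0.175 0.099] [[0.542, 0.152, 0.066], [0.581, 0.19, 0.104]]
ball_stake 0.82 [250. 233.  18.  19.] [0.542 0.105 0.094] [[0.528, 0.089, 0.065], [0.558, 0.114, 0.108]]
```

Run:
```python
import cv2,numpy as np
a=cv2.imread("pics/scene.png")[130:330,120:440];b=cv2.imread("pics/side.png")[110:380,130:380]
a=cv2.resize(a,None,fx=1.3,fy=1.3);a=cv2.resize(a,(400,250));b=cv2.resize(b,(400,432))
o=np.zeros((432,800,3),np.uint8);o[:250,:400]=a;o[:,400:]=b
cv2.imwrite("pics/m1.png",o)
```

```text
(no output)
```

View pics/m1.png

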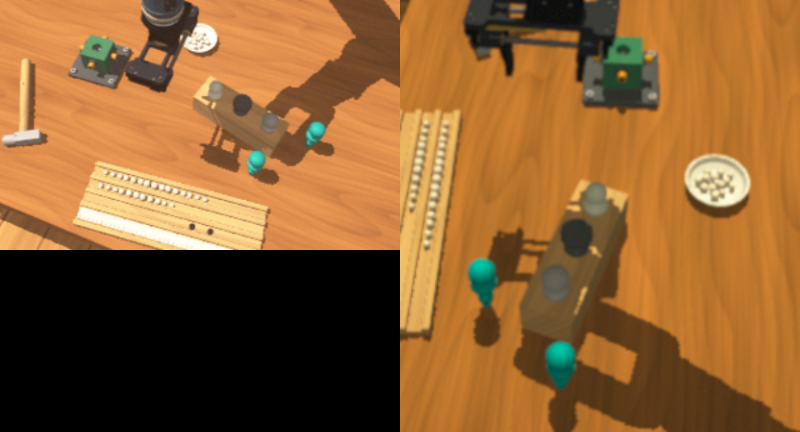

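Request:
{"api": "step_arm", "payload": {
  "rows": [
    [-0.01, -0.02, 0, 0, 0, -2],
    [-0.015, -0.04, 0, 0, 0, -3],
    [-0.015, -0.05, 0, 0, 0, -3],
    [-0.015, -0.05, 0, 0, 0, -3],
    [-0.015, -0.04, 0, 0, 0, -2],
    [-0.01, -0.02, 0, 0, 0, -2],
    [0, 0, 0, 0, 0, 0],
    [0, 0, 0, 0, 0, 0]
  ]
}}

```text
time: 1.6
position: [0.5447, -0.2198, 0.4048]
tool_rot: [0.793, 0.609, 0.0, -0.0]
ft_force: [-0.3, -0.3, 0.3]
grip_width: 0.0867
grip_force: 0.0
```

```bash
cat >> h.py <<'E'
def wrist(name):
    o=get_obs();c=camera("wrist");cv2.imwrite(f"pics/{name}.png",c["pixels"]);P=cloud(c,o);np.save(name,P);return o,c,P
E
python3 - <<'E'
from h import *
o,c,P=wrist("w1");print(o["position"],o["ft_force"],np.round(c["mount"],3).tolist())
for r in cut_out("holder","wrist")[:2]: print(r["confidence"],r["extent"])
hsv=cv2.cvtColor(c["pixels"],cv2.COLOR_BGR2HSV)
z=P[...,2];top=(abs(z-.072)<.006)
q=P[top][:,:2];print(len(q),np.percentile(q,[1,50,99],axis=0))
print(cv2.minAreaRect(q.astype(np.float32)))
E
```

```text
[ 0.54470366 -0.2198121   0.40477671] [-0.27850916 -0.34297772  0.26072061] [[-0.0, 0.969, 0.246, 0.068], [1.0, 0.001, -0.0, -0.001], [-0.0, 0.246, -0.969, 0.02], [0.0, 0.0, 0.0, 1.0]]
0.66 [247.9, 178.8, 118.2, 117.2]
2950 [[ 0.4938368  -0.25580983]
 [ 0.52709677 -0.22138637]
 [ 0.55941158 -0.18994979]]
((0.5265877842903137, -0.22329142689704895), (0.0661761611700058, 0.0663442611694336), 3.242558479309082)
```

View pics/w1.png

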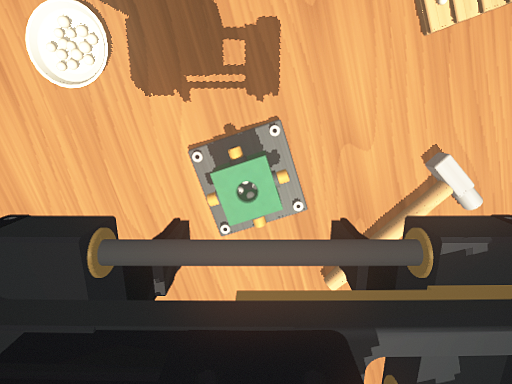

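The wrist picture shows the holder with the green block around (247,190) and the bore at about (247,191), with the hammer right of it and the dish top left. Next, the rack.

```bash
cat >> h.py <<'E'
def bore(P,c):
    hsv=cv2.cvtColor(c["pixels"],cv2.COLOR_BGR2HSV)
    g=cv2.inRange(hsv,(45,60,40),(85,255,255))
    cs,_=cv2.findContours(g,cv2.RETR_EXTERNAL,cv2.CHAIN_APPROX_NONE);k=max(cs,key=cv2.contourArea)
    m=np.zeros_like(g);cv2.drawContours(m,[k],-1,255,-1)
    hole=cv2.morphologyEx(((m>0)&(g==0)).astype(np.uint8),cv2.MORPH_OPEN,np.ones((3,3)))
    n,l,s,ce=cv2.connectedComponentsWithStats(hole)
    i=1+np.argmax(s[1:,4]);ring=(cv2.dilate((l==i).astype(np.uint8),np.ones((5,5)))>0)&(l!=i)&(g>0)
    q=P[ring];q=q[abs(q[:,2]-np.nanmedian(q[:,2]))<.004]
    A=np.c_[2*q[:,:2],np.ones(len(q))];x=np.linalg.lstsq(A,(q[:,:2]**2).sum(1),rcond=None)[0]
    return ce[i],s[i],x[:2],np.sqrt(x[2]+x[0]**2+x[1]**2),np.median(q[:,2])
E
python3 - <<'E'
from h import *
P=np.load("w1.npy");print(bore(P,{"pixels":cv2.imread("pics/w1.png")}))
E
```

```text
(array([245.73584906, 186.79245283]), array([237, 181,  20,  14, 159], dtype=int32), array([ 0.52737033, -0.22238665]), np.float64(0.01292081925100823), np.float64(0.07159067424670573))
```

Request:
{"api": "step_arm", "payload": {
  "rows": [
    [0, 0.03, 0, 0, 0, 0],
    [0.005, 0.055, 0, 0, 0, 0],
    [0.005, 0.06, 0, 0, 0, 0],
    [0.005, 0.06, 0, 0, 0, 0],
    [0.005, 0.06, 0, 0, 0, 0],
    [0.005, 0.06, 0, 0, 0, 0],
    [0.005, 0.055, 0, 0, 0, 0],
    [0.005, 0.05, 0, 0, 0, 0],
    [0, 0.03, 0, 0, 0, 0],
    [0, 0, 0, 0, 0, 0],
    [0, 0, 0, 0, 0, 0]
  ],
  "jaw": 0.06
}}

```text
time: 3.08
position: [0.5795, 0.2403, 0.4046]
tool_rot: [0.793, 0.609, -0.0, 0.0]
ft_force: [0.2, -0.9, 0.1]
grip_width: 0.0601
grip_force: 0.0
```

Run:
```python
from h import *
o,c,P=wrist("w2");print(o["position"],o["tool_rot"])
for l in("dome_stake","flat_stake","ball_stake","rack"):
  for r in cut_out(l,"wrist")[:3]:
    q=P[r["region"]];q=q[~np.isnan(q[:,0])]
    print(l,round(r["confidence"],2),np.round(r["extent"]),np.round(np.median(q,0),3),np.round(np.percentile(q,[2,98],axis=0),3).tolist())
```

```text
[0.5795407  0.24027462 0.40458962] [ 7.92947148e-01  6.09290263e-01 -4.16174139e-04  1.49782899e-04]
dome_stake 0.78 [347. 164.  43.  33.] [0.674 0.242 0.096] [[0.661, 0.224, 0.059], [0.692, 0.254, 0.101]]
dome_stake 0.69 [219.  94.  39.  37.] [0.563 0.342 0.097] [[0.545, 0.327, 0.001], [0.578, 0.36, 0.101]]
dome_stake 0.68 [261. 188.  28.  33.] [0.581 0.245 0.102] [[0.564, 0.224, 0.062], [0.596, 0.258, 0.107]]
flat_stake 0.68 [259. 285.  20.   8.] [0.545 0.112 0.068] [[0.531, 0.104, 0.062], [0.558, 0.116, 0.072]]
flat_stake 0.63 [260. 248.  28.  49.] [0.563 0.185 0.095] [[0.546, 0.141, 0.062], [0.584, 0.266, 0.308]]
ball_stake 0.64 [259. 286.  21.   8.] [0.546 0.112 0.068] [[0.531, 0.104, 0.062], [0.558, 0.116, 0.072]]
ball_stake 0.45 [263. 186.  36.  42.] [0.582 0.245 0.102] [[0.565, 0.226, 0.063], [0.597, 0.258, 0.107]]
rack 0.97 [262. 217.  68. 144.] [0.571 0.212 0.062] [[0.518, 0.104, 0.014], [0.618, 0.281, 0.064]]
```

View pics/w2.png

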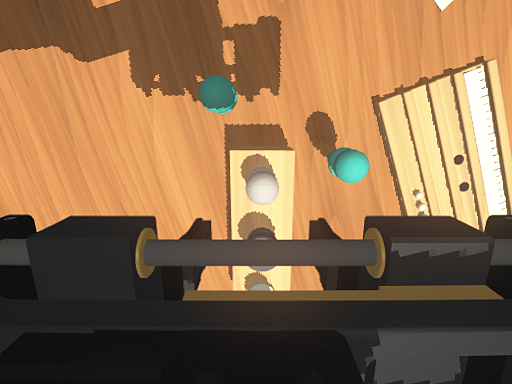

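The wrist picture shows the steel dome at (262,188) in the rack's far hole. One turquoise look-alike is at (218,94), the other at (349,165).

```bash
cat > f.py <<'E'
from h import *
from scipy.optimize import least_squares
def dome(P,guess,zlo=.098,Rr=.0202):
    m=(np.hypot(P[...,0]-guess[0],P[...,1]-guess[1])<.022)&(P[...,2]>zlo)&(P[...,2]<zlo+.02);q=P[m]
    s=least_squares(lambda x:np.linalg.norm(q-x,axis=1)-Rr,[*guess,zlo-.011],loss="soft_l1",f_scale=.001)
    return len(q),s.x.round(4),"top",round(s.x[2]+Rr,4)
E
python3 - <<'E'
from f import *
for n in("w2","scene","side"): print(n,dome(np.load(n+".npy"),(.580,.240)))
P=np.load("w2.npy");m=(abs(P[...,2]-.062)<.004)&(np.hypot(P[...,0]-.57,P[...,1]-.2)<.2);print(cv2.minAreaRect(P[m][:,:2].astype(np.float32)))
for n in("scene","side"):
  P=np.load(n+".npy");m=(abs(P[...,2]-.062)<.005)&(np.hypot(P[...,0]-.565,P[...,1]-.175)<.14);print(n,cv2.minAreaRect(P[m][:,:2].astype(np.float32)))
  m=(abs(P[...,2]-.072)<.005)&(np.hypot(P[...,0]-.527,P[...,1]+.223)<.055);print(cv2.minAreaRect(P[m][:,:2].astype(np.float32)))
E
```

```text
w2 (788, array([0.5806, 0.2408, 0.0871]), 'top', np.float64(0.1073))
scene (107, array([0.5827, 0.2383, 0.0877]), 'top', np.float64(0.1079))
side (190, array([0.5804, 0.2382, 0.0882]), 'top', np.float64(0.1084))
((0.5688624978065491, 0.2130487859249115), (0.2335904836654663, 0.15330058336257935), 54.97429275512695)
scene ((0.5975427031517029, 0.15668316185474396), (0.22290800511837006, 0.14806179702281952), 74.4171371459961)
((0.5286232829093933, -0.22556369006633759), (0.06977592408657074, 0.06716576218605042), 3.7961316108703613)
side ((0.5903494358062744, 0.16140298545360565), (0.22569924592971802, 0.1336376667022705), 74.83927154541016)
((0.5272416472434998, -0.22181329131126404), (0.06405159831047058, 0.07214938849210739), 2.0060298442840576)
```

Request:
{"api": "step_arm", "payload": {
  "rows": [
    [0.0015, 0, -0.02, 0, 0, 0],
    [0, 0, -0.03, 0, 0, 0],
    [0, 0, -0.03, 0, 0, 0],
    [0, 0, -0.03, 0, 0, 0],
    [0, 0, -0.02, 0, 0, 0],
    [0, 0, -0.0125, 0, 0, 0],
    [0, 0, -0.01, 0, 0, 0],
    [0, 0, 0, 0, 0, 0],
    [0, 0, 0, 0, 0, 0]
  ]
}}

```text
time: 4.45
position: [0.5818, 0.2401, 0.253]
tool_rot: [0.793, 0.609, 0.001, 0.0]
ft_force: [0.3, -0.3, 0.5]
grip_width: 0.0603
grip_force: 0.0
```

Request:
{"api": "step_arm", "payload": {
  "rows": [
    [0, 0, 0, 0, 0, 0],
    [0, 0, 0, 0, 0, 0],
    [0, 0, 0, 0, 0, 0],
    [0, 0, 0, 0, 0, 0],
    [0, 0, 0, 0, 0, 0],
    [0, 0, 0, 0, 0, 0]
  ],
  "jaw": 0.02,
  "squeeze": 50
}}

```text
time: 5.2
position: [0.5816, 0.2401, 0.2525]
tool_rot: [0.793, 0.609, 0.0, 0.0]
ft_force: [-1.7, -0.1, 1.9]
grip_width: 0.0339
grip_force: 50.0
```

Request:
{"api": "step_arm", "payload": {
  "rows": [
    [0, 0, 0.005, 0, 0, 0],
    [0, 0, 0.01, 0, 0, 0],
    [0, 0, 0.02, 0, 0, 0],
    [0, 0, 0.025, 0, 0, 0],
    [0, 0, 0.03, 0, 0, 0],
    [0, 0, 0.025, 0, 0, 0],
    [0, 0, 0.015, 0, 0, 0],
    [0, 0, 0.005, 0, 0, 0],
    [0, 0, 0, 0, 0, 0],
    [0, 0, 0, 0, 0, 0]
  ]
}}

```text
time: 6.45
position: [0.5812, 0.2399, 0.386]
tool_rot: [0.793, 0.609, -0.001, -0.001]
ft_force: [0.0, 0.4, -2.8]
grip_width: 0.0337
grip_force: 50.0
```

Run:
```python
from f import *
o,c,P=wrist("w3");p=o["position"];print(p,o["tool_rot"],o["ft_force"],o["grip_width"])
for n in("scene","side"):
    cc=camera(n);cv2.imwrite(f"pics/{n}3.png",cc["pixels"]);Q=cloud(cc);np.save(n+"3",Q)
    for r in cut_out("dome_stake",n)[:3]:
        q=Q[r["region"]];q=q[~np.isnan(q[:,0])];print(n,r["confidence"],np.round(r["extent"]),np.round(np.percentile(q,[2,50,98],axis=0),3).tolist())
cv2.imwrite("pics/w3v.png",np.hstack([c["pixels"][150:,130:400],cv2.resize(cv2.imread("pics/side3.png")[180:370,130:310],(270,234))]))
```

```text
[0.58115067 0.23993333 0.38599525] [ 7.93369188e-01  6.08739444e-01 -1.15279801e-03 -5.40512296e-04] [ 0.03445996  0.38268038 -2.78523288] 0.03371856281246594
scene 0.77 [325. 260.  16.  20.] [[0.669, 0.219, 0.02], [0.688, 0.234, 0.093], [0.698, 0.25, 0.102]]
scene 0.46 [371. 239.  15.  18.] [[0.536, 0.325, 0.0], [0.571, 0.339, 0.091], [0.581, 0.357, 0.103]]
side 0.91 [231. 338.  14.  32.] [[0.543, 0.33, 0.007], [0.559, 0.351, 0.094], [0.575, 0.36, 0.103]]
side 0.68 [224. 257.  20.  32.] [[0.569, 0.189, 0.065], [0.582, 0.25, 0.206], [0.597, 0.257, 0.24]]
side 0.64 [181. 288.  20.  34.] [[0.66, 0.171, 0.002], [0.675, 0.243, 0.09], [0.707, 0.254, 0.103]]
```

View pics/w3v.png

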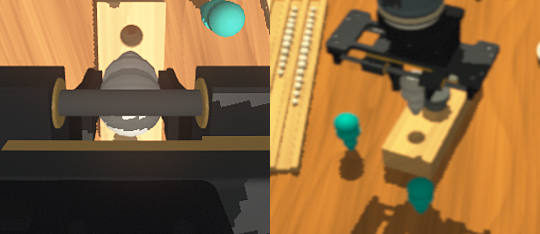

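The left part shows the stake in the grip, its shank pointing down around crop (127,75) and the emptied hole at (131,36). The right part shows it hanging above the rack. Next I'll measure its tilt and centring.

Run:
```python
from f import *
p=np.array([.5812,.2399]);z0=.386-.164-.026
for n in("w3","side3","scene3"):
    P=np.load(n+".npy");q=P[(np.hypot(P[...,0]-p[0],P[...,1]-p[1])<.02)&(P[...,2]>z0-.06)&(P[...,2]<z0-.0)]
    h=q[:,2]-z0
    r=np.interp(h,[-.056,-.034],[.0055,.011])
    keep=(h<-.028)|((h>-.012)&(h<-.004));q,h,r=q[keep],h[keep],r[keep]
    if len(q)<40: print(n,len(q));continue
    f=lambda x:np.hypot(q[:,0]-x[0]-x[2]*(h+.03),q[:,1]-x[1]-x[3]*(h+.03))-r
    s=least_squares(f,[*p,0,0],loss="soft_l1",f_scale=.001);s2=least_squares(lambda x:f([*x,0,0]),p,loss="soft_l1",f_scale=.001)
    print(n,len(q),s.x.round(4),s2.x.round(4),np.sqrt(np.mean(s.fun**2)).round(4),h.min().round(3))
```

```text
w3 59 [ 0.5795  0.2399 -0.0067 -0.0112] [0.5795 0.24  ] 0.0002 -0.057
side3 39
scene3 0
```

Request:
{"api": "step_arm", "payload": {
  "rows": [
    [0, -0.015, 0.005, 0, 0, 0],
    [-0.005, -0.035, 0.005, 0, 0, 0],
    [-0.005, -0.05, 0, 0, 0, 0],
    [-0.006, -0.055, 0, 0, 0, 0],
    [-0.006, -0.06, 0, 0, 0, 0],
    [-0.006, -0.06, 0, 0, 0, 0],
    [-0.006, -0.055, 0, 0, 0, 0],
    [-0.006, -0.05, 0, 0, 0, 0],
    [-0.006, -0.04, 0, 0, 0, 0],
    [-0.005, -0.028, 0, 0, 0, 0],
    [-0.002, -0.015, 0, 0, 0, 0],
    [0, 0, 0, 0, 0, 0]
  ]
}}

```text
time: 8.2
position: [0.5282, -0.2239, 0.3975]
tool_rot: [0.794, 0.608, 0.0, 0.0]
ft_force: [-0.7, 0.6, -3.7]
grip_width: 0.0343
grip_force: 50.0
```

Request:
{"api": "step_arm", "payload": {
  "rows": [
    [0, 0, -0.015, 0, 0, 0],
    [0, 0, -0.025, 0, 0, 0],
    [0, 0, -0.015, 0, 0, 0],
    [0, 0, 0, 0, 0, 0],
    [0, 0, 0, 0, 0, 0],
    [0, 0, 0, 0, 0, 0]
  ]
}}

```text
time: 8.95
position: [0.5288, -0.2231, 0.3431]
tool_rot: [0.793, 0.609, 0.0, 0.001]
ft_force: [-0.4, 0.4, -3.7]
grip_width: 0.0342
grip_force: 50.0
```

Run:
```python
from f import *
o,c,P=wrist("w4");p=o["position"];print(p,o["tool_rot"],o["ft_force"],o["grip_width"])
z0=p[2]-.19
q=P[(np.hypot(P[...,0]-p[0],P[...,1]-p[1])<.02)&(P[...,2]>z0-.054)&(P[...,2]<z0)]
h=q[:,2]-z0;r=np.interp(h,[-.056,-.034],[.0055,.011]);k=(h<-.028)|((h>-.012)&(h<-.004));q,h,r=q[k],h[k],r[k]
f=lambda x:np.hypot(q[:,0]-x[0]-x[2]*(h+.03),q[:,1]-x[1]-x[3]*(h+.03))-r
print(len(q),least_squares(f,[*p[:2],0,0],loss="soft_l1",f_scale=.001).x.round(4),least_squares(lambda x:f([*x,0,0]),p[:2],loss="soft_l1",f_scale=.001).x.round(4))
m=(abs(P[...,2]-.0715)<.004)&(np.hypot(P[...,0]-p[0],P[...,1]-p[1])<.055)
t=P[m];print(len(t),np.median(t[:,2]),cv2.minAreaRect(t[:,:2].astype(np.float32)))
try: print(bore(P,c))
except Exception as e: print(e)
cv2.imwrite("pics/w4v.png",cv2.resize(c["pixels"][130:330,140:380],None,fx=2.5,fy=2.5))
```

```text
[ 0.52883386 -0.22305061  0.34310676] [7.93294512e-01 6.08837290e-01 3.20377904e-04 9.31664888e-04] [-0.36836753  0.36115244 -3.6733127 ] 0.034218030097264235
53 [ 0.528  -0.2231 -0.0057 -0.0114] [ 0.528  -0.2231]
3172 0.0720181662473276 ((0.5265992283821106, -0.22323453426361084), (0.06605326384305954, 0.06602418422698975), 3.262409210205078)
attempt to get argmax of an empty sequence
```

View pics/w4v.png

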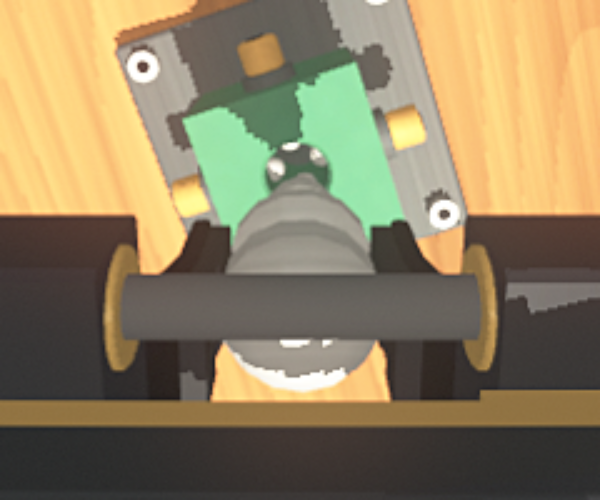

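The picture shows the shank's foot at about (302,180), just over the bore at (298,170), with everything upright. The wrist-frame fit says to shift by −1.4 mm in x.

Request:
{"api": "step_arm", "payload": {
  "rows": [
    [-0.0015, 0, -0.005, 0, 0, 0],
    [0, 0, -0.01, 0, 0, 0],
    [0, 0, -0.007, 0, 0, 0],
    [0, 0, -0.006, 0, 0, 0],
    [0, 0, -0.006, 0, 0, 0],
    [0, 0, -0.006, 0, 0, 0],
    [0, 0, -0.003, 0, 0, 0],
    [0, 0, 0, 0, 0, 0],
    [0, 0, 0, 0, 0, 0]
  ]
}}

```text
time: 10.12
position: [0.5271, -0.2231, 0.2995]
tool_rot: [0.793, 0.609, 0.0, 0.0]
ft_force: [0.5, -0.4, -3.2]
grip_width: 0.0341
grip_force: 50.0
```

Request:
{"api": "step_arm", "payload": {
  "rows": [
    [0, 0, -0.002, 0, 0, 0],
    [0, 0, -0.002, 0, 0, 0],
    [0, 0, -0.002, 0, 0, 0],
    [0, 0, -0.002, 0, 0, 0],
    [0, 0, -0.002, 0, 0, 0],
    [0, 0, -0.002, 0, 0, 0],
    [0, 0, -0.002, 0, 0, 0],
    [0, 0, 0, 0, 0, 0],
    [0, 0, 0, 0, 0, 0]
  ]
}}

```text
time: 11.25
position: [0.5272, -0.2231, 0.285]
tool_rot: [0.793, 0.609, 0.0, 0.0]
ft_force: [1.1, -1.0, 0.9]
grip_width: 0.0341
grip_force: 50.0
```

Request:
{"api": "step_arm", "payload": {
  "rows": [
    [0, 0, -0.002, 0, 0, 0],
    [0, 0, -0.002, 0, 0, 0],
    [0, 0, -0.002, 0, 0, 0],
    [0, 0, -0.002, 0, 0, 0],
    [0, 0, -0.002, 0, 0, 0],
    [0, 0, -0.002, 0, 0, 0],
    [0, 0, 0, 0, 0, 0],
    [0, 0, 0, 0, 0, 0]
  ]
}}

```text
time: 12.25
position: [0.5269, -0.223, 0.2726]
tool_rot: [0.793, 0.609, -0.0, -0.0]
ft_force: [2.0, -2.2, -3.5]
grip_width: 0.0341
grip_force: 50.0
```

Request:
{"api": "step_arm", "payload": {
  "rows": [
    [0.0004, -0.0004, -0.001, 0, 0, 0],
    [0, 0, -0.001, 0, 0, 0],
    [0, 0, -0.001, 0, 0, 0],
    [0, 0, -0.001, 0, 0, 0],
    [0, 0, 0, 0, 0, 0],
    [0, 0, 0, 0, 0, 0]
  ]
}}

```text
time: 13.0
position: [0.5271, -0.2233, 0.2675]
tool_rot: [0.793, 0.609, -0.0, -0.001]
ft_force: [3.3, -2.9, -15.1]
grip_width: 0.034
grip_force: 50.0
```

Request:
{"api": "step_arm", "payload": {
  "rows": [
    [0.0004, -0.0004, -0.001, 0, 0, 0],
    [0, 0, -0.001, 0, 0, 0],
    [0, 0, -0.001, 0, 0, 0],
    [0, 0, 0, 0, 0, 0],
    [0, 0, 0, 0, 0, 0]
  ]
}}

```text
time: 13.62
position: [0.5275, -0.2235, 0.2657]
tool_rot: [0.793, 0.609, -0.0, -0.001]
ft_force: [1.7, -0.3, -13.2]
grip_width: 0.034
grip_force: 50.0
```

Run:
```python
from h import *
o=get_obs();print(o["position"],o["tool_rot"],o["ft_force"],o["moment"])
```

```text
[ 0.52746399 -0.22352712  0.26568695] [ 7.93358036e-01  6.08754852e-01 -2.12200683e-04 -7.15319821e-04] [  1.67419809  -0.25747198 -13.15747501] [-0.13333087 -0.18191659 -0.10168158]
```

Request:
{"api": "step_arm", "payload": {
  "rows": [
    [0, 0, -0.001, 0, 0, 0],
    [0, 0, -0.001, 0, 0, 0],
    [0, 0, 0, 0, 0, 0],
    [0, 0, 0, 0, 0, 0]
  ]
}}

```text
time: 14.12
position: [0.5276, -0.2236, 0.2638]
tool_rot: [0.793, 0.609, -0.0, -0.0]
ft_force: [0.3, -0.3, -14.1]
grip_width: 0.0337
grip_force: 50.0
```

Request:
{"api": "step_arm", "payload": {
  "rows": [
    [0, 0, -0.001, 0, 0, 0],
    [0, 0, 0, 0, 0, 0],
    [0, 0, 0, 0, 0, 0]
  ]
}}

```text
time: 14.5
position: [0.5278, -0.2238, 0.2634]
tool_rot: [0.793, 0.609, 0.0, 0.0]
ft_force: [-0.5, 0.0, -11.6]
grip_width: 0.034
grip_force: 50.0
```

Request:
{"api": "step_arm", "payload": {
  "rows": [
    [0, 0, -0.001, 0, 0, 0],
    [0, 0, -0.001, 0, 0, 0],
    [0, 0, -0.001, 0, 0, 0],
    [0, 0, 0, 0, 0, 0],
    [0, 0, 0, 0, 0, 0]
  ]
}}

```text
time: 15.12
position: [0.5279, -0.2239, 0.2624]
tool_rot: [0.793, 0.609, 0.0, 0.001]
ft_force: [-3.7, 0.9, 6.7]
grip_width: 0.0339
grip_force: 50.0
```

Request:
{"api": "step_arm", "payload": {
  "rows": [
    [-0.0004, 0, -0.001, 0, 0, 0],
    [0, 0, 0, 0, 0, 0],
    [0, 0, 0, 0, 0, 0],
    [0, 0, 0, 0, 0, 0]
  ]
}}

```text
time: 15.62
position: [0.5278, -0.2238, 0.2624]
tool_rot: [0.793, 0.609, 0.0, 0.001]
ft_force: [-3.6, 1.6, 11.4]
grip_width: 0.0342
grip_force: 50.0
```

Run:
```python
from f import *
import time
for i in range(3):
    o=get_obs();print(o["position"].round(5),o["ft_force"].round(2));camera("scene")
c=camera("side");cv2.imwrite("pics/s5.png",cv2.resize(c["pixels"][100:230,220:330],None,fx=4,fy=4))
o,c,P=wrist("w5")
cv2.imwrite("pics/w5v.png",cv2.resize(c["pixels"][130:330,140:380],None,fx=2.5,fy=2.5))
```

```text
[ 0.52775 -0.22385  0.26237] [-3.57  1.61 11.45]
[ 0.52775 -0.22385  0.26237] [-4.89  2.34 10.93]
[ 0.52775 -0.22385  0.26236] [-4.38  2.08 11.68]
```

View pics/w5v.png

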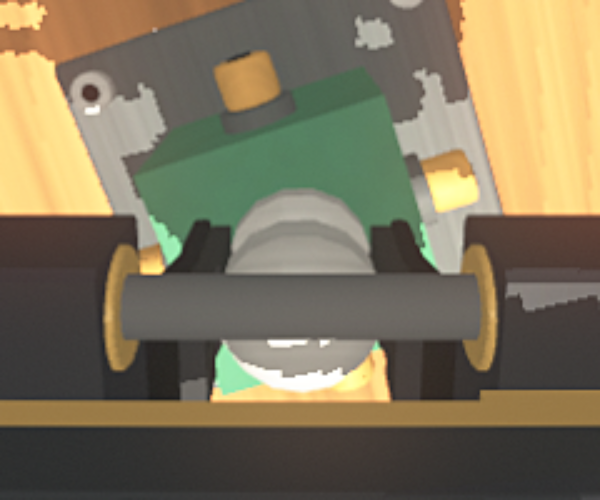

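Picture: the collar sits flush on the green top around (300,240), upright, and z stayed rigid under an extra 1 mm of push, so it's home. Next, the slow pull.

Request:
{"api": "step_arm", "payload": {
  "rows": [
    [-0.0004, 0.0003, 0.0005, 0, 0, 0],
    [0, 0, 0.0005, 0, 0, 0],
    [0, 0, 0.0005, 0, 0, 0],
    [0, 0, 0.0005, 0, 0, 0],
    [0, 0, 0.0005, 0, 0, 0],
    [0, 0, 0.0005, 0, 0, 0],
    [0, 0, 0, 0, 0, 0],
    [0, 0, 0, 0, 0, 0]
  ],
  "squeeze": 60
}}

```text
time: 16.88
position: [0.5276, -0.2239, 0.2624]
tool_rot: [0.793, 0.609, 0.0, 0.001]
ft_force: [2.9, -1.4, 2.9]
grip_width: 0.0337
grip_force: 60.0
```

Request:
{"api": "step_arm", "payload": {
  "rows": [
    [0, 0, 0.0005, 0, 0, 0],
    [0, 0, 0.0005, 0, 0, 0],
    [0, 0, 0, 0, 0, 0],
    [0, 0, 0, 0, 0, 0]
  ]
}}

```text
time: 17.38
position: [0.5268, -0.2235, 0.2626]
tool_rot: [0.793, 0.609, -0.0, -0.0]
ft_force: [1.5, -1.9, -6.1]
grip_width: 0.0339
grip_force: 60.0
```

Request:
{"api": "step_arm", "payload": {
  "rows": [
    [0, 0, 0.0005, 0, 0, 0],
    [0, 0, 0, 0, 0, 0],
    [0, 0, 0.0005, 0, 0, 0],
    [0, 0, 0, 0, 0, 0],
    [0, 0, 0, 0, 0, 0]
  ]
}}

```text
time: 18.0
position: [0.5268, -0.2233, 0.2633]
tool_rot: [0.793, 0.609, -0.0, -0.001]
ft_force: [5.0, -2.3, -17.2]
grip_width: 0.0339
grip_force: 60.0
```

Run:
```python
from h import *
for i in range(6):
    o=get_obs();print(round(o["time"],2),o["position"].round(5),o["ft_force"].round(2));camera("scene")
```

```text
18.0 [ 0.52683 -0.22332  0.26333] [  4.96  -2.26 -17.15]
18.05 [ 0.52681 -0.22334  0.26332] [  4.74  -2.54 -17.22]
18.1 [ 0.52684 -0.22333  0.26334] [  4.99  -1.36 -17.31]
18.15 [ 0.52683 -0.22333  0.26334] [  3.1   -1.31 -17.16]
18.2 [ 0.52682 -0.22331  0.26336] [  4.9   -2.02 -16.86]
18.25 [ 0.52684 -0.22334  0.26336] [  3.64  -2.44 -17.07]
```

Request:
{"api": "step_arm", "payload": {
  "rows": [
    [0, 0, 0.0002, 0, 0, 0],
    [0, 0, 0, 0, 0, 0],
    [0, 0, 0, 0, 0, 0],
    [0, 0, 0, 0, 0, 0]
  ]
}}

```text
time: 18.8
position: [0.5268, -0.2233, 0.2634]
tool_rot: [0.793, 0.609, -0.0, -0.001]
ft_force: [4.3, -2.5, -18.1]
grip_width: 0.034
grip_force: 60.0
```

Request:
{"api": "step_arm", "payload": {
  "rows": [
    [0, 0, 0.0002, 0, 0, 0],
    [0, 0, 0, 0, 0, 0],
    [0, 0, 0, 0, 0, 0],
    [0, 0, 0, 0, 0, 0],
    [0, 0, 0, 0, 0, 0],
    [0, 0, 0, 0, 0, 0]
  ]
}}

```text
time: 19.55
position: [0.5268, -0.2233, 0.2635]
tool_rot: [0.793, 0.609, -0.0, -0.001]
ft_force: [4.4, -2.6, -18.8]
grip_width: 0.0337
grip_force: 60.0
```

Request:
{"api": "step_arm", "payload": {
  "rows": [
    [0, 0, 0, 0, 0, 0],
    [0, 0, 0, 0, 0, 0],
    [0, 0, 0, 0, 0, 0],
    [0, 0, 0, 0, 0, 0],
    [0, 0, 0, 0, 0, 0],
    [0, 0, 0, 0, 0, 0],
    [0, 0, 0, 0, 0, 0],
    [0, 0, 0, 0, 0, 0]
  ]
}}

```text
time: 20.55
position: [0.5268, -0.2233, 0.2635]
tool_rot: [0.793, 0.609, -0.0, -0.001]
ft_force: [4.5, -1.8, -18.7]
grip_width: 0.0338
grip_force: 60.0
```

Request:
{"api": "step_arm", "payload": {
  "rows": [
    [0, 0, -0.0005, 0, 0, 0],
    [0, 0, -0.0005, 0, 0, 0],
    [0, 0, -0.0005, 0, 0, 0],
    [0, 0, -0.0005, 0, 0, 0],
    [0, 0, -0.0005, 0, 0, 0],
    [0, 0, -0.0005, 0, 0, 0],
    [0, 0, 0, 0, 0, 0],
    [0, 0, 0, 0, 0, 0]
  ]
}}

```text
time: 21.55
position: [0.5269, -0.2234, 0.2624]
tool_rot: [0.793, 0.609, -0.0, 0.0]
ft_force: [-0.9, -0.7, 2.4]
grip_width: 0.0339
grip_force: 60.0
```

Eased home with a light press (z .2624). Now release and retreat.

Request:
{"api": "step_arm", "payload": {
  "rows": [
    [0, 0, 0, 0, 0, 0],
    [0, 0, 0, 0, 0, 0],
    [0, 0, 0, 0, 0, 0],
    [0, 0, 0, 0, 0, 0],
    [0, 0, 0, 0, 0, 0],
    [0, 0, 0, 0, 0, 0]
  ],
  "jaw": 0.065
}}

```text
time: 22.3
position: [0.527, -0.2235, 0.2616]
tool_rot: [0.793, 0.609, -0.0, -0.0]
ft_force: [0.9, 0.6, -0.5]
grip_width: 0.0649
grip_force: 0.0
```

Request:
{"api": "step_arm", "payload": {
  "rows": [
    [0, 0, 0.01, 0, 0, 0],
    [0, 0, 0.02, 0, 0, 0],
    [0, 0, 0.03, 0, 0, 0],
    [0, 0, 0.03, 0, 0, 0],
    [0, 0, 0.03, 0, 0, 0],
    [0, 0, 0.02, 0, 0, 0],
    [0, 0, 0, 0, 0, 0],
    [0, 0, 0, 0, 0, 0]
  ]
}}

```text
time: 23.3
position: [0.5266, -0.2232, 0.4011]
tool_rot: [0.793, 0.609, -0.0, -0.001]
ft_force: [-0.0, 0.1, 0.3]
grip_width: 0.0648
grip_force: 0.0
```

Run:
```python
from f import *
o,c,P=wrist("w6");print(dome(P,(.5268,-.2233),.108),o["ft_force"])
cv2.imwrite("pics/w6v.png",cv2.resize(c["pixels"][80:330,140:400],None,fx=2,fy=2))
```

```text
(853, array([ 0.5258, -0.2228,  0.097 ]), 'top', np.float64(0.1172)) [-0.01613553  0.09054315  0.32598183]
```

View pics/w6v.png

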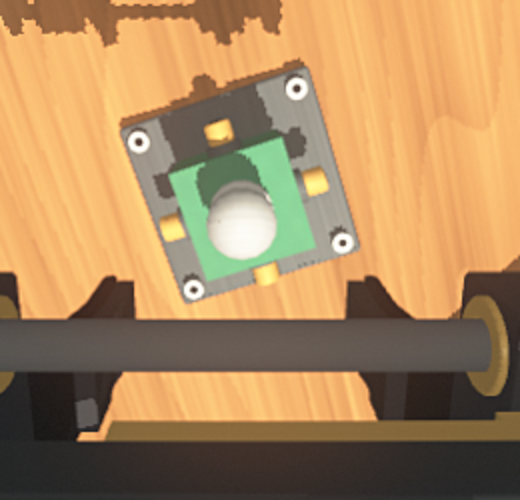

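The picture shows the stake standing in the holder at (242,220), released, with its dome top at 0.117 m as expected (0.072 + 0.045).

```bash
python3 -c "
from rig import hand_in
print(hand_in())"
```

```text
the job is handed in; nothing more can be done
None
```

The domed stake is seated in the green holder, held a pull of about 15–16 N beyond its weight for over a second, eased back home and was let go; the job is handed in (no verdict came back).

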